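Line up the pump drive bar with the slot in its ring

ROBOT

A 6-joint arm with a two-finger parallel gripper is mounted at the origin on the work surface. World frame = base frame: x ahead of the robot, y to its left, z up, the work surface at z = 0. Lengths are in m, angles in rad, forces in N, time in s.
With the tool pointing down it reaches from about 0.325 to 1 m from the base axis. Payload 5.1 kg.
Tool frame: the origin (TCP) lies midway between the tips of the shut fingers; the grasp point (between the pads) lies 19 mm behind it (ctrl.grip_depth is the distance from the TCP to the grasp point, in m); z points along the fingers, y is the direction in which the jaws open and shut (so a half turn about z gives the same grasp; the last joint's range is limited). The gripper opens to 85 mm and grips with 20 to 120 N. Pads are 22 mm wide; open, the fingers measure 114 mm over their backs; the gripper's body (76 mm by 85 mm) begins 54 mm behind the grasp point. The pads swing forward as they close: fully open they stand 13 mm farther back than shut.
Start: joints at [-0.083, 0.124, 1.65, -0, 1.367, -0.083], TCP at [0.65, -0, 0.231] pointing down, gripper open.
Joint ranges: [-2.61, 2.61], [-1.02, 2.33], [0.03, 2.71], [-1.35, 4.49], [0.32, 2.68], [-2.91, 2.91]. Speed limits (rad/s): [2.57, 2.57, 3.14, 3.14, 3.14, 3.14].

INTERFACE

Orientations are given as a 3x3 rotation matrix whose columns are the frame's x, y, z axes.
In Python, from bench import ctrl, optics, ticket gives the robot as it stands. The module is installed in compiled form; this text tells all that it offers.
- The arm moves only by the tool send_rows, never from a script. Its argument "steps" is a list of rows, each a list of 6 numbers: the shift along the world's x, y, z in units of 25 mm (1.0 is 25 mm), then the turn, a rotation vector about the world's x, y, z in units of 6 degrees (1.0 is 6 degrees). A call has 1 to 12 rows; each row is the pose to reach, as a shift and turn from the pose commanded when the call began; what a row does not reach only later rows make up. A row lasts 1/12 s, in which the tool goes at most 41.7 mm and 7.16 degrees, less where a joint would pass 70% of its speed; a pose out of reach is approached as far as the arm can. A call with a gripper value outside its range is refused whole. "fingers" is the closure, from 0 (fully open) to 1 (shut), set as the call begins (left out, the last holds). The fingers move at their own pace and stop on an object; "grip_force" is the grip in N (left out, the last holds). Time passes only in rows, so rows that repeat a pose let the fingers close. It gives the time, the measured TCP pose, the force and the opening at its end, in the units of the state.
- ctrl.read_state(): the state, without advancing time (a new reading comes with each control period).
- optics.grab_frame(name): name is "scene" or "side" or "wrist"; returns the picture (420x560x3 uint8, red, green, blue); there is no depth.
- optics.get_calibration(name): a dict with "fov_y" (degrees; the focal length in pixels is half the picture's height over the tangent of half this angle, whatever the lens; pixels are square), "cx", "cy" (the principal point, pixels), "dist" ([k1, k2, p1, p2, k3] as OpenCV has them; the pictures are not rectified), "xyz" and "attitude" of the camera in the world. Camera axes: x right, y down, z forward; pixel columns grow to the right and rows downward; lengths in m; the calibration is good to about 2 mm. A picture is of the moment at which its call begins: read the wrist's pose just before it. get_calibration takes no time and is no camera call; for the wrist camera it gives the pose at the moment of the call.
- ticket.job_done(): hands the job in, once; it reports no verdict.
The state is a dict: "time_s": time; "q": joint angles; "joint_velocities": joint speeds; "tau": joint torques, N m; "tool_pos": TCP position; "tcp_rot": TCP orientation; "wrist_force": force on the tool from outside, world axes, zero at the start; "ft_torque": the same for the moment, N m; "gripper_width": opening from 0.0 (shut) to 1.0 (fully open).
Only numpy, scipy, OpenCV 4.12 (cv2) and the standard library are available. Lean on these libraries where they do the work, as an engineer would, in place of code of your own. Each camera call takes 0.05 s, during which the arm holds its last target. There are 200 camera calls.

TASK

On the pump with the red ring, turn the upright steel drive bar until it points straight at the two gaps in the red ring, either way round, so that the slotted coupling can later drop on, and let go of it. Leave the drive bar of the neighbouring pump with the blue ring as it is.

Things in the scene. Friction and masses are not known exactly. Their poses are not given: they have to be found in the camera images.
- red_bar (a point): Centre of the steel drive bar of the red-ringed pump: a block 76 mm long (along x), 16 mm wide (y), 34 mm high, standing in the middle of the cream round housing. The point is on the turning axis, 17 mm below the bar's top, 18 mm above the top of the red ring and 26 mm above the deck. Nothing else on the pump is higher than the ring. z up; 191 mm above the table.
- red_hub (a joint): Turn of that bar about the vertical, rad, growing anticlockwise from above; 0 or +-3.14 (half a turn) is in line with the gaps. It turns freely either way with slight friction (0.06 N m) and stays where it is left.
- red_slot (a point): Centre of the red ring (104 mm outer, 92 mm inner diameter, 8 mm high), at its top, on the bar's turning axis. The ring has two opposite gaps, 24 mm wide with black floors; x runs through both gaps, z up. It is fixed with its housing, aluminium fixture and black pallet. A cream side port sticks out along +y, below the ring, to 113 mm.
- blue_bar_end (a point): Bystander: middle of one end face of the same kind of drive bar on the blue-ringed pump, an otherwise identical fixed pump at least 300 mm away. x runs along that bar; its turning axis lies 38 mm along this frame's -x. Not to be turned.

How it is judged:
At the end, for the whole second after the job is handed in: The drive bar in the red ring points along the line through the ring's two gaps, either way round, within 12 degrees (0.21 rad), and stays so; the end of the bar in the blue ring is within 8 mm of where it started (angle between the x axis of red_bar and the x axis of red_slot, either way round below 0.21 rad and distance of blue_bar_end from where it was at the start of the episode below 0.008 m); the robot touches nothing.
It fails at once if the drive bar of the blue-ringed pump is turned (its end moves more than 8 mm) (distance of blue_bar_end from where it was at the start of the episode above 0.008 m).
It also fails if it takes over 29 s, if anything falls off the work surface, if the arm or the gripper's body presses on something with over 40 N, if the wrist force passes 120 N, or if a joint passes its speed limit or range.

## Working session

There is one attempt and no reset: what is moved stays moved. The work goes in short steps, Python scripts to look and compute and a tool call to move; the robot and the scene stay as the last step left them, time stands still between calls to the robot, and variables do not carry over. Pictures are saved under pics/ and viewed, about 8 in all and at most 12, crops included, and the job is handed in when it is done.

Besides the shell and the picture viewer there is one more tool, called after "Call:" as name(argument=value, ...) on one line, values as JSON. send_rows: Moves the arm, as the interface text tells. Its arguments: {"type":"object","properties":{"steps":{"type":"array"},"fingers":{"type":"number"},"grip_force":{"type":"number"}},"required":["steps"]}

```bash
mkdir -p pics
cat > h.py <<'E'
import numpy as np, cv2
from bench import ctrl, optics, ticket
def K(c):
    f=210/np.tan(np.radians(c['fov_y'])/2); return np.array([[f,0,c['cx']],[0,f,c['cy']],[0,0,1.]])
def ray(c,uv):
    p=cv2.undistortPoints(np.array([[uv]],float),K(c),np.array(c['dist'],float))[0,0]
    return np.array(c['xyz'],float),np.array(c['attitude'])@np.array([p[0],p[1],1])
def onz(c,uv,z):
    o,d=ray(c,uv); return o+d*(z-o[2])/d[2]
def tri(c1,u1,c2,u2):
    o1,d1=ray(c1,u1);o2,d2=ray(c2,u2)
    s=np.linalg.lstsq(np.c_[d1,-d2],o2-o1,rcond=None)[0]
    a,b=o1+s[0]*d1,o2+s[1]*d2
    return (a+b)/2,np.linalg.norm(a-b)
def proj(c,P):
    R=np.array(c['attitude']).T; t=-R@np.array(c['xyz'])
    return cv2.projectPoints(np.array(P,float).reshape(-1,1,3),cv2.Rodrigues(R)[0],t,K(c),np.array(c['dist'],float))[0][:,0]
def snap(n,f):
    c=optics.get_calibration(n); im=optics.grab_frame(n); cv2.imwrite(f'pics/{f}.png',im[:,:,::-1]); return c,im
E
python3 - <<'E'
from h import *
for n in('scene','side','wrist'):
    c,im=snap(n,n+'0'); print(n,c)
s=ctrl.read_state();print(s['time_s'],s['tool_pos'],s['tcp_rot'])
E
```

```text
scene {'fov_y': 51.686186553368074, 'cx': 281.140887220474, 'cy': 208.15985982152066, 'dist': array([0.00078755, 0.        , 0.        , 0.        , 0.        ]), 'xyz': array([ 0.93501705, -0.50148076,  0.67882735]), 'attitude': array([[ 0.79270021,  0.36181448, -0.49062883],
       [ 0.60948323, -0.48690055,  0.62566608],
       [-0.0125124 , -0.79499568, -0.60648603]])}
side {'fov_y': 44.030779922864674, 'cx': 268.6084198871055, 'cy': 212.4410630862282, 'dist': array([-0.16306953,  0.        ,  0.        ,  0.        ,  0.        ]), 'xyz': array([0.52176793, 0.81691366, 0.82788261]), 'attitude': array([[-0.99855948, -0.04120064,  0.0343726 ],
       [-0.05199468,  0.58484308, -0.80947831],
       [ 0.01324845, -0.81009943, -0.58614281]])}
wrist {'fov_y': 69.13560116409987, 'cx': 281.9640470078392, 'cy': 207.10064270843938, 'dist': array([0.02356259, 0.        , 0.        , 0.        , 0.        ]), 'xyz': array([0.64939041, 0.07419163, 0.37209221]), 'attitude': array([[ 9.99997706e-01, -1.37834945e-04, -2.13774886e-03],
       [-7.51972379e-04, -9.57010184e-01, -2.90053345e-01],
       [-2.00586794e-03,  2.90054287e-01, -9.57008091e-01]])}
0.15 [6.49528392e-01 9.31206943e-06 2.30321025e-01] [[ 1.55192039e-05  9.99998667e-01 -1.63266588e-03]
 [ 9.99999986e-01 -1.52473961e-05  1.66493283e-04]
 [ 1.66468167e-04 -1.63266844e-03 -9.99998653e-01]]
```

View pics/scene0.png

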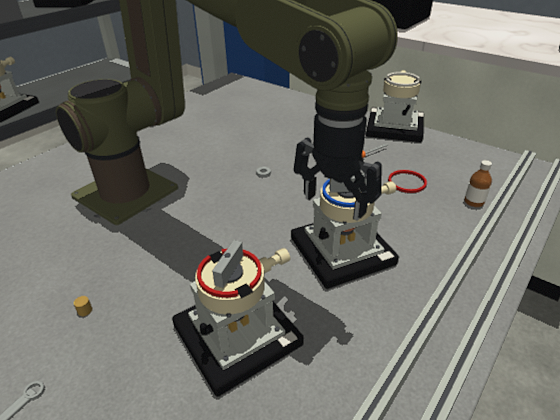

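View pics/side0.png

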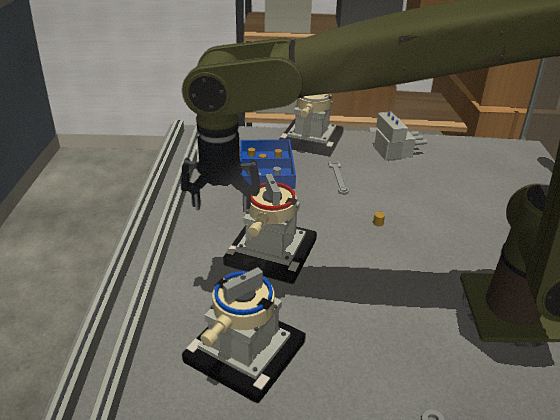

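Scene: red pump at about (230,272) with its bar rising to the upper right; a black gap shows at (243,290). Side: red ring at about (273,197), blue ring at (245,293). The open gripper is clear of both.

Run:
```python
from h import *
cs=optics.get_calibration('scene'); cd=optics.get_calibration('side')
def ring(f,box):
    im=cv2.imread(f).astype(int); b,g,r=im[...,0],im[...,1],im[...,2]
    m=((r>110)&(g<60)&(b<60)).astype(np.uint8); x0,y0,x1,y1=box; k=np.zeros_like(m);k[y0:y1,x0:x1]=m[y0:y1,x0:x1]
    pts=np.argwhere(k)[:,::-1].astype(np.float32); h=cv2.convexHull(pts); print(len(pts),cv2.fitEllipse(h)); return cv2.fitEllipse(h)[0]
a=ring('pics/scene0.png',(180,230,280,320)); b=ring('pics/side0.png',(235,170,310,225))
print(tri(cs,a,cd,b), onz(cs,a,.173), onz(cd,b,.173))
print('blue',tri(cs,(347,199),cd,(245,293)))
```

```text
379 ((228.56582641601562, 271.22613525390625), (45.807167053222656, 64.38859558105469), 81.7518081665039)
137 ((272.2371520996094, 194.5982208251953), (25.837818145751953, 43.90327835083008), 89.33631896972656)
(array([ 0.55642627, -0.16145618,  0.16932376]), np.float64(0.0016142458220366515)) [ 0.56009025 -0.16388415  0.173     ] [ 0.55556729 -0.15674925  0.173     ]
blue (array([0.59541262, 0.14349794, 0.15491211]), np.float64(0.00933898745144789))
```

Red ring centre is about (0.557, -0.160, 0.170); the text gives 0.173 for its height, so they agree. I'll move above it for a close look.

Call:
send_rows(steps=[[-0.9, -1.5, 1.0, 0, 0, 0], [-1.8, -3.0, 2.0, 0, 0, 0], [-2.7, -4.5, 2.0, 0, 0, 0], [-3.4, -5.8, 2.0, 0, 0, 0], [-3.7, -6.4, 2.0, 0, 0, 0], [-3.7, -6.4, 2.0, 0, 0, 0], [-3.7, -6.4, 2.0, 0, 0, 0]])

```text
time_s: 0.73
tool_pos: [0.5567, -0.1613, 0.2812]
tcp_rot: [[0.003, 1.0, 0.0], [1.0, -0.003, 0.0], [0.0, 0.0, -1.0]]
wrist_force: [0.4, -0.4, 0.0]
gripper_width: 1.003
```

Run:
```python
from h import *
s=ctrl.read_state();print(s['time_s'],s['tool_pos'],s['q'])
c,im=snap('wrist','w1'); np.save('w1.npy',c,allow_pickle=True)
```

```text
0.7333 [ 0.55672294 -0.16130095  0.2812411 ] [-3.74748156e-01 -5.74280254e-02  1.75257079e+00  2.75117589e-04
  1.44649620e+00 -3.71807335e-01]
```

View pics/w1.png

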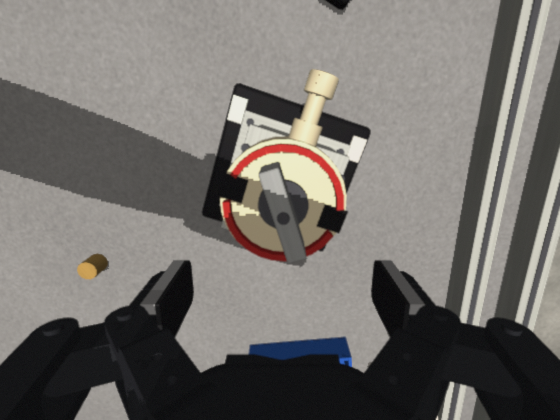

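The wrist view shows the gaps at about (233,189) and (333,218), with bar top ends at about (271,170) and (294,259). The port points up to (322,82), at right angles to the gaps as it should.

Run:
```python
from h import *
c=np.load('w1.npy',allow_pickle=True).item()
an=lambda a,b:np.degrees(np.arctan2(*(b-a)[1::-1]))
g1,g2=onz(c,(233,189),.167),onz(c,(333,218),.167)
b1,b2=onz(c,(271,169),.208),onz(c,(295,258),.208)
p1,p2=onz(c,(307,128),.15),onz(c,(322,82),.15)
print(g1,g2,(g1+g2)/2,an(g1,g2),np.linalg.norm(g1-g2))
print(b1,b2,(b1+b2)/2,an(b1,b2),np.linalg.norm(b1-b2)); print('port-90',an(p1,p2)-90)
im=cv2.imread('pics/w1.png').astype(int); b,g,r=im[...,0],im[...,1],im[...,2]
m=(r>90)&(g<60)&(b<60); m[:130]=0;m[270:]=0;m[:,:215]=0;m[:,352:]=0
h=cv2.convexHull(np.argwhere(m)[:,::-1].astype(np.float32)); e=cv2.fitEllipse(h); print(e,onz(c,e[0],.173))
```

```text
[ 0.51415567 -0.14827804  0.167     ] [ 0.60154959 -0.1750113   0.167     ] [ 0.55785263 -0.16164467  0.167     ] -17.00855054235677 0.09139126256491646
[ 0.54867304 -0.1240065   0.208     ] [ 0.56632437 -0.1936482   0.208     ] [ 0.5574987  -0.15882735  0.208     ] -75.77737181132458 0.07184383407347904
port-90 -17.585466236387532
((282.741943359375, 202.696044921875), (115.65049743652344, 119.28691864013672), 89.99482727050781) [ 0.55699402 -0.15899465  0.173     ]
```

Run:
```python
import cv2
im=cv2.imread('pics/w1.png')[120:280,190:370]; cv2.imwrite('pics/w1c.png',cv2.resize(im,None,fx=4.4,fy=3.7*4.4/4.4*1.0 if 0 else 3.7,interpolation=cv2.INTER_CUBIC) if 0 else cv2.resize(im,None,fx=3.7,fy=3.7,interpolation=cv2.INTER_CUBIC))
```

```text
(no output)
```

View pics/w1c.png

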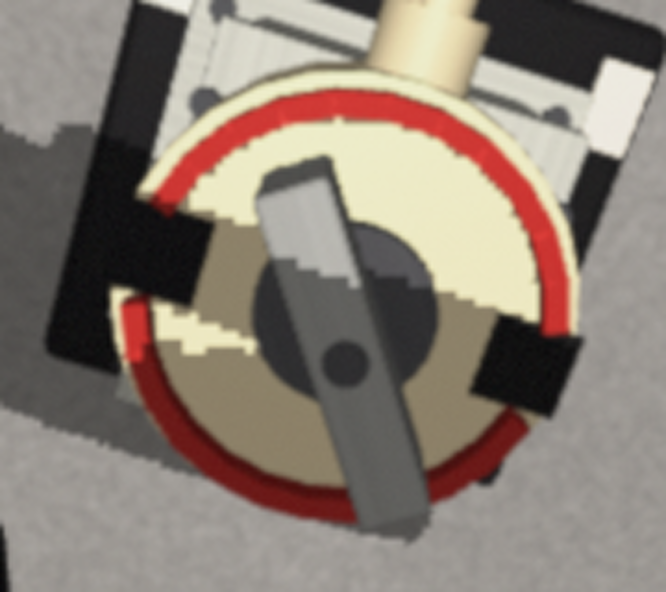

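Bar at -75°, gaps at -17°, centre (0.557,-0.159), so the bar must turn about +58°. I'll turn the tool +15° so the jaws straddle the bar, then lower to TCP z of about 0.18.

Call:
send_rows(steps=[[0, 0.1, -0.5, 0, 0, 0.9], [0, 0.1, -1.0, 0, 0, 1.8], [0, 0.1, -1.6, 0, 0, 2.5], [0, 0.1, -2.5, 0, 0, 2.5], [0, 0.1, -3.3, 0, 0, 2.5], [0, 0.1, -3.8, 0, 0, 2.5], [0, 0.1, -4.0, 0, 0, 2.5], [0, 0.1, -4.0, 0, 0, 2.5], [0, 0.1, -4.0, 0, 0, 2.5]])

```text
time_s: 1.53
tool_pos: [0.5581, -0.1572, 0.1819]
tcp_rot: [[-0.26, 0.966, 0.001], [0.966, 0.26, -0.0], [-0.0, 0.001, -1.0]]
wrist_force: [0.5, -0.2, 1.2]
gripper_width: 0.999
```

Call:
send_rows(steps=[[0, 0, 0, 0, 0, 0], [0, 0, 0, 0, 0, 0], [0, 0, 0, 0, 0, 0], [0, 0, 0, 0, 0, 0], [0, 0, 0, 0, 0, 0], [0, 0, 0, 0, 0, 0], [0, 0, 0, 0, 0, 0], [0, 0, 0, 0, 0, 0], [0, 0, 0, 0, 0, 0], [0, 0, 0, 0, 0, 0]], fingers=1.0, grip_force=25)

```text
time_s: 2.37
tool_pos: [0.5563, -0.1578, 0.1818]
tcp_rot: [[-0.259, 0.966, -0.003], [0.966, 0.259, -0.0], [0.001, -0.003, -1.0]]
wrist_force: [-6.4, 0.2, 3.5]
gripper_width: 0.175
```

The bar is gripped: opening 0.175 is about 15 mm. Now turning +58°.

Call:
send_rows(steps=[[-0.05, 0, 0, 0, 0, 0.6], [-0.05, 0, 0, 0, 0, 1.5], [-0.05, 0, 0, 0, 0, 2.5], [-0.05, 0, 0, 0, 0, 3.5], [-0.05, 0, 0, 0, 0, 4.5], [-0.05, 0, 0, 0, 0, 5.5], [-0.05, 0, 0, 0, 0, 6.5], [-0.05, 0, 0, 0, 0, 7.5], [-0.05, 0, 0, 0, 0, 8.5], [-0.05, 0, 0, 0, 0, 9.3], [-0.05, 0, 0, 0, 0, 9.7], [-0.05, 0, 0, 0, 0, 9.7]])

```text
time_s: 3.37
tool_pos: [0.5532, -0.1608, 0.1818]
tcp_rot: [[-0.957, 0.288, -0.008], [0.288, 0.957, -0.006], [0.006, -0.008, -1.0]]
wrist_force: [-13.5, -10.0, 6.6]
gripper_width: 0.179
```

Call:
send_rows(steps=[[0, 0, 0, 0, 0, 0], [0, 0, 0, 0, 0, 0], [0, 0, 0, 0, 0, 0], [0, 0, 0, 0, 0, 0], [0, 0, 0, 0, 0, 0], [0, 0, 0, 0, 0, 0], [0, 0, 0, 0, 0, 0], [0, 0, 0, 0, 0, 0], [0, 0, 0, 0, 0, 0], [0, 0, 0, 0, 0, 0]], fingers=0.0)

```text
time_s: 4.2
tool_pos: [0.5563, -0.1575, 0.1813]
tcp_rot: [[-0.957, 0.289, 0.0], [0.289, 0.957, -0.0], [-0.0, 0.0, -1.0]]
wrist_force: [0.9, 0.2, -0.5]
gripper_width: 1.002
```

Call:
send_rows(steps=[[0, 0, 0.5, 0, 0, 0], [0, 0, 1.3, 0, 0, 0], [0, 0, 2.2, 0, 0, 0], [0, 0, 3.1, 0, 0, 0], [0, 0, 4.0, 0, 0, 0], [0, 0, 4.4, 0, 0, 0], [0, 0, 4.4, 0, 0, 0], [0, 0, 4.4, 0, 0, 0]])

```text
time_s: 4.87
tool_pos: [0.5563, -0.1576, 0.2918]
tcp_rot: [[-0.957, 0.289, 0.001], [0.289, 0.957, -0.0], [-0.001, -0.0, -1.0]]
wrist_force: [0.0, -0.0, -0.6]
gripper_width: 1.001
```

Run:
```python
from h import *
s=ctrl.read_state();print(s['time_s'],s['tool_pos'],s['gripper_width'],s['wrist_force'])
c,im=snap('wrist','w2'); np.save('w2.npy',c,allow_pickle=True); print(proj(c,[[.557,-.159,.173]]))
```

```text
4.8667 [ 0.5563453  -0.157582    0.29175683] 1.0006340687561643 [ 0.04288176 -0.02518158 -0.59474345]
[[280.58440226 203.03493724]]
```

View pics/w2.png

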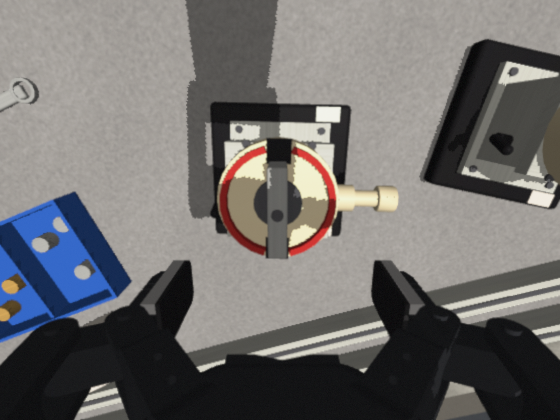

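The bar stands upright in the picture, from about (279,160) to (277,257). The far gap is centred behind it at (279,150), the port runs level at y≈197, and the gripper is clear. One number check, including the blue bar in the side camera, then I'll hand in.

Run:
```python
from h import *
c=np.load('w2.npy',allow_pickle=True).item()
an=lambda a,b:np.degrees(np.arctan2(*(b-a)[1::-1]))
print('bar',an(onz(c,(279,162),.208),onz(c,(277.5,257),.208)),'port-90',an(onz(c,(345,196.5),.15),onz(c,(385,198),.15))-90,
 'axis->far gap',an(onz(c,(279.5,150),.167),np.array([.557,-.159,0])))
a=cv2.imread('pics/side0.png').astype(int)[260:320,205:285]; _,im=snap('side','side1'); b=im[:,:,::-1].astype(int)[260:320,205:285]
d=np.abs(a-b).max(2); print('blue change: px>40:',(d>40).sum(),'of',d.size)
cv2.imwrite('pics/bl.png',cv2.resize(np.hstack([a,b]).astype(np.uint8),None,fx=4,fy=4))
```

```text
bar -17.909925501970637 port-90 -19.090610292938592 axis->far gap -15.71974015500767
blue change: px>40: 676 of 4800
```

View pics/bl.png

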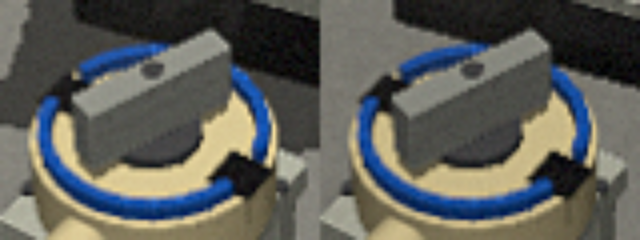

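The blue bar is in the same place before and after; only the arm's shadow differs. The red bar is at -18° against a gap line between -16° and -19°, so it's aligned.

```bash
python3 -c "
from bench import ticket; print(ticket.job_done())"
```

```text
the job is handed in; nothing more can be done
None
```

I gripped the red pump's drive bar, turned it about +58° anticlockwise to line up with the gaps, let go and raised the gripper about 110 mm clear. I then handed the job in at about 5 s of robot time.

- **Red bar:** the last check put it at -17.9°. The gap line came out at -15.7° measured from the far gap, -19.1° from the port, and -17.0° from the earlier look. These estimates disagree by up to about 3°, but the bar is within about 2° of each of them, well inside the 12° limit.
- **Blue bar:** it looks the same in the side camera before and after. 676 of 4800 pixels changed, which the crops show to be the arm's shadow moving.
- **Contact:** the gripper is fully open and the wrist force is near zero. The highest reading at the end of any move was about 18 N, after turning the bar.

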